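# Click the shoe press wheel round to its mark

## Task

Set the shoe press: with a fingertip, flick the spoked wheel on top of it round clockwise (seen from above), one click at a time and letting it settle in each notch, until the red-knobbed spoke rests at the yellow pointer. Do not let it go past the pointer; push gently and do not grip the wheel. Leave the boot stretcher, red heel insert, jar and shoe tree where they are, and finish with the hand clear.

Things in the scene. Friction and masses are not known exactly. Their poses are not given: they have to be found in the camera images.
- press: dark green cast-iron hand press bolted to the bench, base 150 x 200 mm, under a level click wheel on top. Origin under its middle, on the wheel's vertical axis; x points to the yellow pointer. Below the wheel, at 45 to 70 mm from the axis, a finger can dip between the spokes to 20 mm below the wheel's mid-plane and meets nothing there but spokes and balls
- wheel_center (a point): centre of the click wheel, 160 mm above the bench, at the spokes' mid-plane. The wheel turns about the vertical. Six steel spokes 11 mm thick, 60 degrees apart, each end in a ball 20 mm across, ball centre 66 mm from the axis; one ball red, five black. The point turns with the wheel: x points to the red ball
- red_knob (a point): centre of the red ball, 66 mm from the wheel's axis, at the mid-plane of the wheel
- pointer (a point): top of the tip of the fixed yellow pointer block, 79 mm from the wheel's axis and 23 mm below the wheel's mid-plane, just outside the circle of balls. The red ball is on the mark when it stands in the same direction from the axis as this point
- wheel (a joint): wheel's turn, rad: 0 with the red ball at the pointer, grows clockwise seen from above. A sprung detent rests it at multiples of 1.047 (a click); it starts 2, 3 or 4 clicks short (-2.09, -3.14, -4.19). A ball takes 1 to 4 N to push; past half a click the wheel springs on to the next notch, before that it springs back. A finger left in the gap can block the last degrees until lifted out
- stretcher: beech boot stretcher with a steel T-bar, loose, 250 x 92 x 50 mm lying along its x axis; origin under it
- insert: red plastic heel insert, loose, 78 x 56 x 23 mm; origin under its middle
- jar: squat stoneware jar holding grey wooden toe plugs, loose, 100 mm across, about 105 mm high with the plugs; origin under its middle
- tree: varnished ash shoe tree with a coiled spring, loose, about 280 x 62 x 62 mm lying along its x axis; origin under it

How it is judged:
By the outcome, as a careful person would: the job done as asked, in the order asked, and still so for the second after the job is handed in, with the robot touching nothing.
It also fails if it takes over 72 s, if anything falls off the work surface, if the arm or the gripper's body presses on something with over 40 N, if the wrist force passes 120 N, or if a joint passes its speed limit or range.

## Robot

A 6-joint arm with a two-finger parallel gripper is mounted at the origin on the work surface. World frame = base frame: x ahead of the robot, y to its left, z up, the work surface at z = 0. Lengths are in mm, angles in rad, forces in N, time in s.
With the tool pointing down it reaches from about 250 to 775 mm from the base axis. Payload 4 kg.
Tool frame: the origin (TCP) lies between the finger pads; the fingertips stand 14 mm ahead of it and the grasp point (between the pads) lies 5 mm behind it (env.tip_reach is the distance from the TCP to the fingertips, in mm); z points along the fingers, y is the line along which they close (so a half turn about z gives the same grasp; the last joint's range is limited). The gripper opens to 85 mm and grips with 20 to 120 N. Pads are 22 mm wide; open, the fingers measure 114 mm over their backs; the gripper's body (76 mm by 85 mm) begins 54 mm behind the grasp point. The pads swing forward as they close: fully open they stand 13 mm farther back than shut.
Start: joints at [-1.407, 0.087, 1.371, -0, 1.684, -0.103], TCP at [145.001, -530.557, 245.341] pointing down, gripper open.
Joint ranges: [-3.1, 3.1], [-0.76, 2.03], [0.27, 2.55], [-1.08, 4.22], [0.17, 2.65], [-2.57, 2.57]. Speed limits (rad/s): [2.79, 2.79, 3.14, 3.14, 3.14, 3.14].

## Interface

Orientations are given as a 3x3 rotation matrix whose columns are the frame's x, y, z axes.
In Python, from cell import env, optics gives the robot as it stands.
- The arm moves only by the tool send_rows, never from a script. Its argument "plan" is a list that holds one entry, the list of rows, each a list of 7 numbers: the shift along the tool's x, y, z in mm, then the turn, a rotation vector about the tool's x, y, z in degrees, then the finger opening in mm, from 0 to 85.4. A call has exactly 8 rows; each row shifts and turns the commanded pose from where the row before left it, along the tool's axes as they then stand; what a row does not reach is not made up. A row lasts 1/8 s, in which the tool goes at most 62.5 mm and 10.7 degrees, less where a joint would pass 70% of its speed; a pose out of reach is approached as far as the arm can. A call with a gripper value outside its range is refused whole. The fingers move at their own pace and stop on an object; "force" is the grip in N (left out, the last holds). Time passes only in rows, so rows that do not move let the fingers close, or fill a call up. It gives the time, the measured TCP pose, the force, the opening and the grip force at its end, in the units of the state.
- env.get_state(): the state, without advancing time (a new reading comes with each control period).
- optics.camera(name): name is "side" or "top"; returns the picture (400x640x3 uint8, red, green, blue); there is no depth.
- optics.calibration(name): a dict with "mtx" (3x3 intrinsics, pixels), "dist_coeffs" ([k1, k2, p1, p2, k3] as OpenCV has them; the pictures are not rectified), "extrinsics" (4x4, takes a point from world to camera coordinates). Camera axes: x right, y up, looking along -z (the intrinsics and any distortion apply to the point x, -y, -z); pixel columns grow to the right and rows downward; lengths in mm; the calibration is good to about 2 mm. A picture is of the moment at which its call begins. calibration takes no time and is no camera call.
- env.sign_off(): hands the job in; it is judged then, once.
The state is a dict: "clock": time; "q": joint angles; "qd": joint speeds; "effort": joint torques, N m; "tcp_pos": TCP position; "ee_rot": TCP orientation; "force": force on the tool from outside, world axes, zero at the start; "ft_torque": the same for the moment, N m; "width": opening from 0.0 (shut) to 1.0 (fully open); "finger_force": force on a finger pad.
Only numpy, scipy, OpenCV 4.12 (cv2) and the standard library are available. Lean on these libraries where they do the work, as an engineer would, in place of code of your own. Each camera call takes 0.05 s, during which the arm holds its last target. There are 200 camera calls.

## Working session

There is one attempt and no reset: what is moved stays moved. The work goes in short steps, Python scripts to look and compute and a tool call to move; the robot and the scene stay as the last step left them, time stands still between calls to the robot, and variables do not carry over. Pictures are saved under pics/ and viewed, at most 10 in all, crops included, and the job is handed in when it is done.

Besides the shell and the picture viewer there is one more tool, called as name(argument=value, ...), one argument or row to a line, values as JSON. send_rows: Moves the arm, as the interface text tells. Its arguments: {"type":"object","properties":{"plan":{"type":"array"},"force":{"type":"number"}},"required":["plan"]}

```bash
mkdir -p pics; ls; python3 - <<'E'
from cell import env, optics
import cv2
for n in("top","side"):
    cv2.imwrite(f"pics/{n}0.png",optics.camera(n)[:,:,::-1])
    c=optics.calibration(n);print(c)
s=env.get_state();print(s["tcp_pos"],s["ee_rot"],s["clock"],env.tip_reach)
E
```

```text
pics
{'mtx': array([[365.50661255,   0.        , 321.73621328],
       [  0.        , 365.50661255, 200.64688419],
       [  0.        ,   0.        ,   1.        ]]), 'dist_coeffs': array([0.02573251, 0.        , 0.        , 0.        , 0.        ]), 'extrinsics': array([[-2.82736207e-03, -9.99993448e-01, -2.26031160e-03,
        -6.32195421e+00],
       [ 9.83937383e-01, -3.18540099e-03,  1.78485518e-01,
        -5.57662785e+02],
       [-1.78491549e-01, -1.71936190e-03,  9.83939943e-01,
        -1.36342206e+03],
       [ 0.00000000e+00,  0.00000000e+00,  0.00000000e+00,
         1.00000000e+00]])}
{'mtx': array([[510.0223543 ,   0.        , 316.91622867],
       [  0.        , 510.0223543 , 200.31322269],
       [  0.        ,   0.        ,   1.        ]]), 'dist_coeffs': array([-0.07392605,  0.        ,  0.        ,  0.        ,  0.        ]), 'extrinsics': array([[ 7.96883283e-01, -6.03708541e-01, -2.26501740e-02,
        -4.26647495e+02],
       [ 3.27993448e-01,  4.00850953e-01,  8.55417332e-01,
        -2.83871251e+02],
       [-5.07343406e-01, -6.89096881e-01,  5.17443869e-01,
        -1.68737950e+03],
       [ 0.00000000e+00,  0.00000000e+00,  0.00000000e+00,
         1.00000000e+00]])}
[ 144.92416313 -530.1262036   244.24088074] [[ 9.64624620e-01  2.63627073e-01 -3.29308673e-04]
 [ 2.63627195e-01 -9.64622568e-01  2.00110279e-03]
 [ 2.09886292e-04 -2.01712774e-03 -9.99997944e-01]] 0.1 14.0
```

View pics/top0.png

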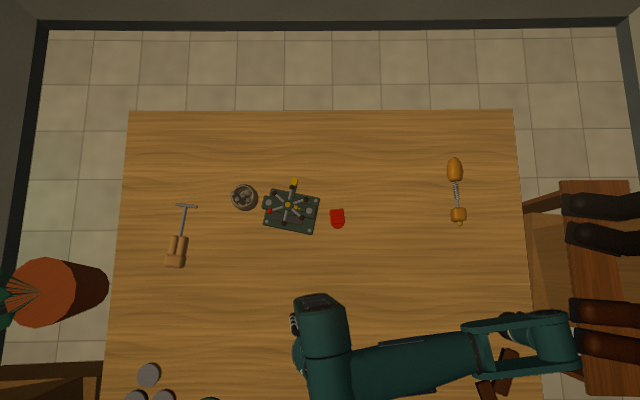

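View pics/side0.png

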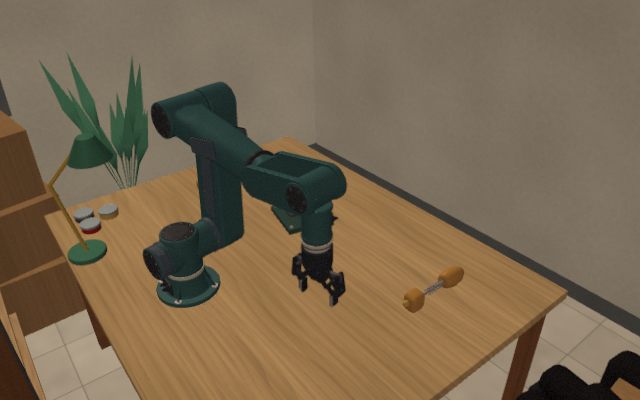

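The top view shows the press near (290,207), with the yellow pointer at (295,183), the jar at (244,197) and the insert at (338,218). The arm hides the press in the side view. Next I'll zoom in on the press and cast rays.

```bash
cat > h.py <<'E'
import numpy as np, cv2
from cell import env, optics
def ray(n,u,v,z):
    c=optics.calibration(n);p=cv2.undistortPoints(np.array([[[u,v]]],float),c["mtx"],c["dist_coeffs"])[0,0]
    R=c["extrinsics"][:3,:3];t=c["extrinsics"][:3,3]
    d=R.T@np.array([p[0],-p[1],-1]);o=-R.T@t
    return o+d*(z-o[2])/d[2]
def blobs(im,x0,y0,x1,y1,kind,amin=3):
    h=cv2.cvtColor(im,cv2.COLOR_RGB2HSV);H,S,V=cv2.split(h)
    m={'red':((H<6)|(H>174))&(S>150)&(V>60),'yel':(H>20)&(H<32)&(S>170)&(V>90)}[kind].astype(np.uint8)
    k=np.zeros_like(m);k[y0:y1,x0:x1]=m[y0:y1,x0:x1]
    n,_,st,ce=cv2.connectedComponentsWithStats(k)
    return [(ce[i].round(1),st[i,4]) for i in range(1,n) if st[i,4]>=amin]
E
python3 - <<'E'
from h import *
im=optics.camera("top")
cv2.imwrite("pics/crop0.png",cv2.resize(im[165:250,220:360,::-1],None,fx=5.7,fy=5.7,interpolation=cv2.INTER_CUBIC))
for k,z in(("red",160),("yel",137)):
    for c,a in blobs(im,225,165,355,245,k): print(k,c,a,ray("top",*c,z).round(1))
for u,v in((289,206),(288,206)):print(ray("top",u,v,160))
E
```

```text
red [269.3 210.5] 14 [502.8 177.7 160. ]
red [337.1 217.9] 209 [475.6 -62.3 160. ]
yel [294.  180.9] 43 [615.7  93.2 137. ]
yel [286.7 204.5] 13 [528.1 118.7 137. ]
yel [295.2 207.2] 5 [518.1  87.8 137. ]
[518.76485867 108.14893924 160.        ]
[518.77648275 111.70074873 160.        ]
```

View pics/crop0.png

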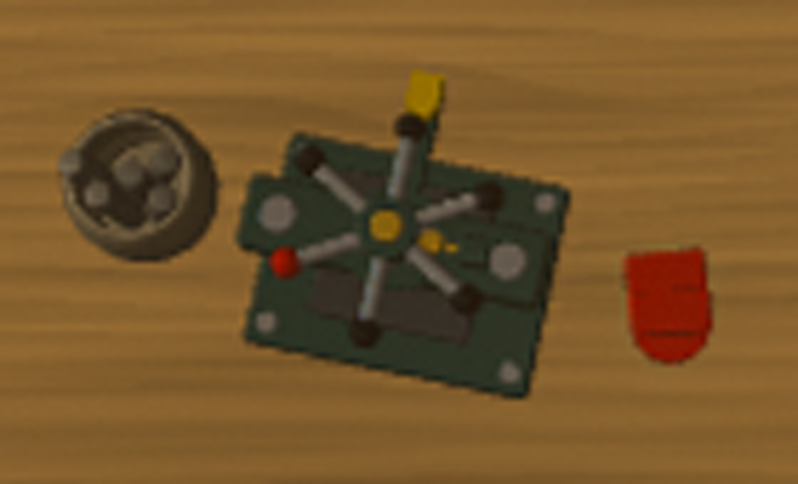

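The crop shows the balls at about (409,126), (489,195), (467,299), (365,333), red (286,263) and (310,160), with the pointer at (425,95). The red ball is 2 clicks short, going clockwise. I'll work out the geometry and the approach rows.

```bash
cat >> h.py <<'E'
def rows(wps,start=None):
    """wps: (x,y,z,yaw_deg of tool x); tool straight down. prints rows from current measured pose"""
    s=env.get_state(); R=s["ee_rot"]; 
    p=np.array(s["tcp_pos"]); y=np.degrees(np.arctan2(R[1,0],R[0,0]))
    if start is not None: p,y=np.array(start[:3]),start[3]
    for w in wps:
        d=np.array(w[:3])-p; a=np.radians(y); c,sn=np.cos(a),np.sin(a)
        r=[c*d[0]+sn*d[1], sn*d[0]-c*d[1], -d[2]]   # tool x, y, z(down)
        print([round(float(v),1) for v in r]+[0,0,round(-(w[3]-y),1),0]); p,y=np.array(w[:3]),w[3]
E
python3 - <<'E'
from h import *
b=[(409,126),(489,195),(467,299),(365,333),(286,263),(310,160)]
P=np.array([ray("top",(u+.5)/5.7-.5+220,(v+.5)/5.7-.5+165,160) for u,v in b])
C=P.mean(0);D=P-C;print(C.round(1));print(np.hypot(D[:,0],D[:,1]).round(1),np.degrees(np.arctan2(D[:,1],D[:,0])).round(1))
q=ray("top",(424+.5)/5.7-.5+220,(112+.5)/5.7-.5+165,137)-C;print("ptr",q.round(1),np.degrees(np.arctan2(q[1],q[0])))
th=np.radians(196);g=C[:2]+64*np.array([np.cos(th),np.sin(th)]);print(g)
s=env.get_state();p0=np.array(s["tcp_pos"])
N=15;t=np.array([*g,240.])
rows([(*(p0+(t-p0)*i/N),15.3+(106-15.3)*i/N) for i in range(1,N+1)])
E
```

```text
[523.3 113.2 160. ]
[66.8 66.6 66.6 66.5 66.4 66.1] [ -10.8  -71.4 -131.7  168.6  108.7   48.3]
ptr [ 79.9 -20.  -23. ] -14.071492552773618
[461.81420336  95.52884959]
[31.4, -34.7, 0.3, 0, 0, np.float64(-6.1), 0]
[34.9, -31.2, 0.3, 0, 0, -6.0, 0]
[37.9, -27.3, 0.3, 0, 0, -6.0, 0]
[40.6, -23.2, 0.3, 0, 0, -6.0, 0]
[42.8, -18.8, 0.3, 0, 0, -6.0, 0]
[44.6, -14.1, 0.3, 0, 0, -6.0, 0]
[45.8, -9.4, 0.3, 0, 0, -6.0, 0]
[46.5, -4.5, 0.3, 0, 0, -6.0, 0]
[46.8, 0.4, 0.3, 0, 0, -6.0, 0]
[46.4, 5.4, 0.3, 0, 0, -6.0, 0]
[45.6, 10.2, 0.3, 0, 0, -6.0, 0]
[44.3, 15.0, 0.3, 0, 0, -6.0, 0]
[42.5, 19.6, 0.3, 0, 0, -6.0, 0]
[40.2, 23.9, 0.3, 0, 0, -6.0, 0]
[37.4, 28.0, 0.3, 0, 0, -6.0, 0]
```

send_rows(
  plan=[
    [[31.4, -34.7, 0, 0, 0, -6, 0], [34.9, -31.2, 0, 0, 0, -6, 0], [37.9, -27.3, 0, 0, 0, -6, 0], [40.6, -23.2, 0, 0, 0, -6, 0], [42.8, -18.8, 0, 0, 0, -6, 0], [44.6, -14.1, 0, 0, 0, -6, 0], [45.8, -9.4, 0, 0, 0, -6, 0], [46.5, -4.5, 0, 0, 0, -6, 0]],
  ],
)

```text
clock: 1.15
tcp_pos: [315.2, -195.8, 245.1]
ee_rot: [[0.447, 0.895, 0.0], [0.895, -0.447, -0.0], [-0.0, 0.0, -1.0]]
force: [0.6, -0.7, 0.7]
width: -0.004
finger_force: 0.0
```

send_rows(
  plan=[
    [[46.8, 0.4, 0, 0, 0, -6, 0], [46.4, 5.4, 0, 0, 0, -6, 0], [45.6, 10.2, 0, 0, 0, -6, 0], [44.3, 15, 0, 0, 0, -6, 0], [42.5, 19.6, 0, 0, 0, -6, 0], [40.2, 23.9, 0, 0, 0, -6, 0], [37.4, 28, 0, 0, 0, -6, 0], [0, 0, 0, 0, 0, 0, 0]],
  ],
)

```text
clock: 2.15
tcp_pos: [465.9, 95.6, 244.3]
ee_rot: [[-0.268, 0.963, -0.002], [0.963, 0.268, 0.0], [0.001, -0.002, -1.0]]
force: [-1.3, -0.7, 0.5]
width: -0.005
finger_force: 0.0
```

```bash
python3 - <<'E'
from h import *
s=env.get_state();print(s["tcp_pos"],s["q"],s["width"],s["force"],s["clock"],np.array(s["ee_rot"]).round(3).tolist())
C=np.array([523.3,113.2]);th=np.radians(198.6);g=C+64*np.array([np.cos(th),np.sin(th)])
rows([(*g,230,108.6),(*g,166,108.6)])
r=64;d=7.5;print(2*r*np.sin(np.radians(d/2))*np.array([np.cos(np.radians(d/2)),np.sin(np.radians(d/2))]))
E
```

```text
[465.87188216  95.60714784 244.31942461] [ 8.27917752e-02 -7.82552154e-02  1.53882081e+00  4.96531492e-04
  1.68283215e+00 -1.88462885e-01] -0.004538193260944665 [-1.29835207 -0.73571608  0.52724099] 2.15 [[-0.268, 0.963, -0.002], [0.963, 0.268, 0.0], [0.001, -0.002, -1.0]]
[-1.9, -3.9, 14.3, 0, 0, np.float64(-3.1), 0]
[0.0, 0.0, 64.0, 0, 0, -0.0, 0]
[8.3536763  0.54752887]
```

send_rows(
  plan=[
    [[-1.9, -3.9, 14, 0, 0, -3, 0], [0, 0, 20, 0, 0, 0, 0], [0, 0, 15, 0, 0, 0, 0], [0, 0, 10, 0, 0, 0, 0], [0, 0, 8, 0, 0, 0, 0], [0, 0, 8, 0, 0, 0, 0], [0, 0, 6, 0, 0, 0, 0], [0, 0, 0, 0, 0, 0, 0]],
  ],
)

```text
clock: 3.15
tcp_pos: [462.0, 90.4, 163.8]
ee_rot: [[-0.314, 0.949, -0.001], [0.949, 0.314, -0.0], [0.0, -0.001, -1.0]]
force: [-0.5, 0.8, 0.3]
width: -0.0
finger_force: 0.0
```

send_rows(
  plan=[
    [[3.6, 0.1, 0, 0, 0, 3.25, 0], [3.6, 0.1, 0, 0, 0, 3.25, 0], [3.6, 0.1, 0, 0, 0, 3.25, 0], [3.6, 0.1, 0, 0, 0, 3.25, 0], [3.6, 0.1, 0, 0, 0, 3.25, 0], [3.6, 0.1, 0, 0, 0, 3.25, 0], [3.6, 0.1, 0, 0, 0, 3.25, 0], [3.6, 0.1, 0, 0, 0, 3.25, 0]],
  ],
)

```text
clock: 4.15
tcp_pos: [459.4, 118.5, 164.7]
ee_rot: [[0.136, 0.991, -0.0], [0.991, -0.136, -0.001], [-0.001, -0.0, -1.0]]
force: [-1.2, -1.8, 1.6]
width: 0.003
finger_force: 0.9
```

send_rows(
  plan=[
    [[3.6, 0.1, 0, 0, 0, 3.25, 0], [3.6, 0.1, 0, 0, 0, 3.25, 0], [3.6, 0.1, 0, 0, 0, 3.25, 0], [3.6, 0.1, 0, 0, 0, 3.25, 0], [3.6, 0.1, 0, 0, 0, 3.25, 0], [3.6, 0.1, 0, 0, 0, 3.25, 0], [3.6, 0.1, 0, 0, 0, 3.25, 0], [3.6, 0.1, 0, 0, 0, 3.25, 0]],
  ],
)

```text
clock: 5.15
tcp_pos: [470.1, 145.8, 164.8]
ee_rot: [[0.557, 0.831, 0.001], [0.831, -0.557, 0.0], [0.001, 0.001, -1.0]]
force: [0.2, -0.8, 0.2]
width: 0.005
finger_force: 0.0
```

```bash
python3 - <<'E'
from h import *
s=env.get_state();d=s["tcp_pos"][:2]-np.array([523.3,113.2]);print(np.hypot(*d),np.degrees(np.arctan2(d[1],d[0])),s["force"],s["q"][5])
im=optics.camera("top");print(blobs(im,225,165,325,245,"red"))
cv2.imwrite("pics/crop1.png",cv2.resize(im[165:250,220:360,::-1],None,fx=5.7,fy=5.7,interpolation=cv2.INTER_CUBIC))
E
```

```text
62.43182337967027 148.51674896157962 [ 0.21139086 -0.81434993  0.15458829] 0.7757534512373578
[]
```

View pics/crop1.png

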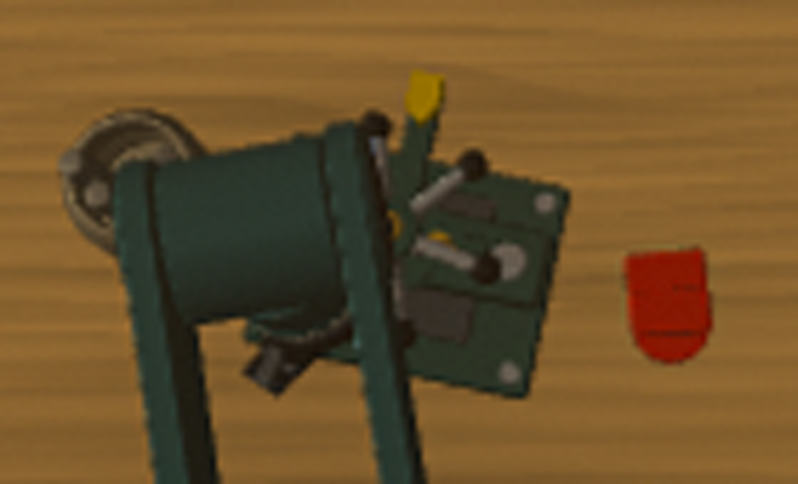

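The visible balls at (376,125), (473,163) and (487,268) show the wheel about 40° round, past the half-click and still springing on. I'll lift out and let it settle.

send_rows(
  plan=[
    [[0, 0, 0, 0, 0, 0, 0], [0, 0, 0, 0, 0, 0, 0], [0, 0, -12, 0, 0, 0, 0], [0, 0, -16, 0, 0, 0, 0], [0, 0, -20, 0, 0, 0, 0], [0, 0, -16, 0, 0, 0, 0], [0, 0, 0, 0, 0, 0, 0], [0, 0, 0, 0, 0, 0, 0]],
  ],
)

```text
clock: 6.2
tcp_pos: [469.5, 145.5, 227.9]
ee_rot: [[0.555, 0.832, -0.001], [0.832, -0.555, -0.0], [-0.001, -0.0, -1.0]]
force: [0.1, 1.0, -0.3]
width: -0.0
finger_force: 0.0
```

```bash
python3 - <<'E'
from h import *
im=optics.camera("top");print(blobs(im,225,165,325,245,"red"))
cv2.imwrite("pics/crop2.png",cv2.resize(im[165:250,220:360,::-1],None,fx=5.7,fy=5.7,interpolation=cv2.INTER_CUBIC))
C=np.array([523.3,113.2]);th=np.radians(198.6);g=C+64*np.array([np.cos(th),np.sin(th)])
p=env.get_state()["tcp_pos"];print(p)
rows([(p[0]+(g[0]-p[0])*i/8,p[1]+(g[1]-p[1])*i/8,228,56.2+(108.6-56.2)*i/8) for i in range(1,9)])
E
```

```text
[]
[469.28484474 145.47703346 227.442493  ]
[-5.9, 3.0, -0.6, 0, 0, np.float64(-6.5), 0]
[-6.2, 2.3, -0.0, 0, 0, -6.5, 0]
[-6.5, 1.6, -0.0, 0, 0, -6.5, 0]
[-6.6, 0.8, -0.0, 0, 0, -6.6, 0]
[-6.6, 0.0, -0.0, 0, 0, -6.5, 0]
[-6.6, -0.7, -0.0, 0, 0, -6.6, 0]
[-6.5, -1.5, -0.0, 0, 0, -6.5, 0]
[-6.3, -2.2, -0.0, 0, 0, -6.5, 0]
```

View pics/crop2.png

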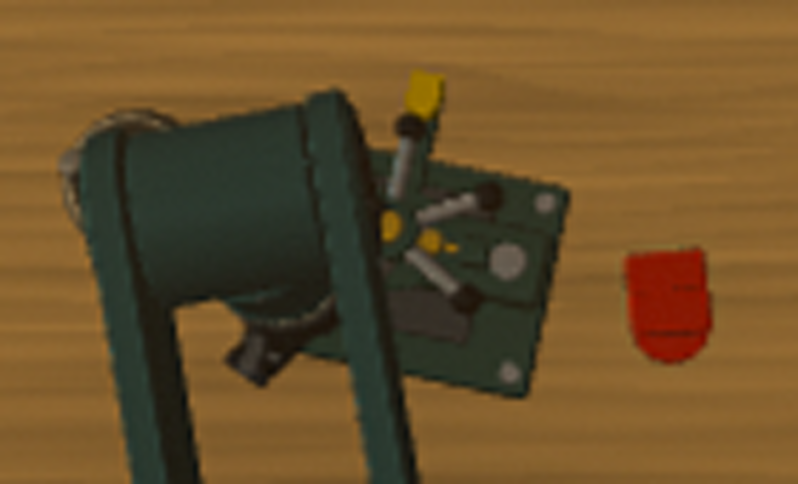

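The balls are back in notch positions, but the red one is hidden by the arm. I'll step aside to confirm it moved one click.

send_rows(
  plan=[
    [[-30, 13, 0, 0, 0, 0, 0], [-30, 13, 0, 0, 0, 0, 0], [-30, 13, 0, 0, 0, 0, 0], [-30, 13, 0, 0, 0, 0, 0], [-30, 13, 0, 0, 0, 0, 0], [-10, 5, 0, 0, 0, 0, 0], [0, 0, 0, 0, 0, 0, 0], [0, 0, 0, 0, 0, 0, 0]],
  ],
)

```text
clock: 7.25
tcp_pos: [439.2, -25.5, 228.0]
ee_rot: [[0.554, 0.832, -0.0], [0.832, -0.554, 0.001], [0.0, -0.001, -1.0]]
force: [-0.9, 1.2, -0.3]
width: 0.001
finger_force: 0.0
```

```bash
python3 - <<'E'
from h import *
im=optics.camera("top");
C=np.array([523.3,113.2])
for c,a in blobs(im,225,165,325,245,"red"):
    d=ray("top",*c,160)[:2]-C;print(c,a,np.hypot(*d),np.degrees(np.arctan2(d[1],d[0])))
cv2.imwrite("pics/crop3.png",cv2.resize(im[165:250,220:360,::-1],None,fx=5.7,fy=5.7,interpolation=cv2.INTER_CUBIC))
th=np.radians(198.6);g=C+64*np.array([np.cos(th),np.sin(th)])
s=env.get_state();p=s["tcp_pos"];print(p)
rows([(p[0]+(g[0]-p[0])*i/7,p[1]+(g[1]-p[1])*i/7,228,56.2+(108.6-56.2)*i/7) for i in range(1,8)])
E
```

```text
[273.6 192.8] 17 66.73639784829948 49.335911978073646
[439.24280919 -25.45160114 228.10185054]
[15.9, -6.6, 0.1, 0, 0, np.float64(-7.3), 0]
[16.6, -4.5, -0.0, 0, 0, -7.5, 0]
[17.1, -2.3, -0.0, 0, 0, -7.5, 0]
[17.2, -0.0, -0.0, 0, 0, -7.5, 0]
[17.1, 2.2, -0.0, 0, 0, -7.5, 0]
[16.6, 4.4, -0.0, 0, 0, -7.5, 0]
[15.9, 6.5, -0.0, 0, 0, -7.5, 0]
```

The red ball is at 49°, so it moved exactly one click. Repeating the same push.

send_rows(
  plan=[
    [[15.9, -6.6, 0, 0, 0, -7.5, 0], [16.6, -4.5, 0, 0, 0, -7.5, 0], [17.1, -2.3, 0, 0, 0, -7.5, 0], [17.2, 0, 0, 0, 0, -7.5, 0], [17.1, 2.2, 0, 0, 0, -7.5, 0], [16.6, 4.4, 0, 0, 0, -7.5, 0], [15.9, 6.5, 0, 0, 0, -7.5, 0], [0, 0, 0, 0, 0, 0, 0]],
  ],
)

```text
clock: 8.3
tcp_pos: [462.2, 93.4, 228.2]
ee_rot: [[-0.324, 0.946, -0.0], [0.946, 0.324, 0.0], [0.0, -0.0, -1.0]]
force: [-0.3, -0.5, 1.1]
width: 0.0
finger_force: 0.0
```

send_rows(
  plan=[
    [[-1, 0, 14, 0, 0, 0, 0], [-1, 0, 14, 0, 0, 0, 0], [0, 0, 12, 0, 0, 0, 0], [0, 0, 10, 0, 0, 0, 0], [0, 0, 8, 0, 0, 0, 0], [0, 0, 6, 0, 0, 0, 0], [0, 0, 0, 0, 0, 0, 0], [0, 0, 0, 0, 0, 0, 0]],
  ],
)

```text
clock: 9.3
tcp_pos: [463.2, 90.0, 164.7]
ee_rot: [[-0.322, 0.947, 0.001], [0.947, 0.322, 0.0], [-0.0, 0.001, -1.0]]
force: [-0.2, -0.2, -0.4]
width: -0.003
finger_force: 0.0
```

send_rows(
  plan=[
    [[3.6, 0.1, 0, 0, 0, 3.25, 0], [3.6, 0.1, 0, 0, 0, 3.25, 0], [3.6, 0.1, 0, 0, 0, 3.25, 0], [3.6, 0.1, 0, 0, 0, 3.25, 0], [3.6, 0.1, 0, 0, 0, 3.25, 0], [3.6, 0.1, 0, 0, 0, 3.25, 0], [3.6, 0.1, 0, 0, 0, 3.25, 0], [3.6, 0.1, 0, 0, 0, 3.25, 0]],
  ],
)

```text
clock: 10.3
tcp_pos: [459.9, 117.9, 164.8]
ee_rot: [[0.128, 0.992, -0.0], [0.992, -0.128, -0.001], [-0.001, 0.0, -1.0]]
force: [-0.9, -2.1, 0.1]
width: -0.0
finger_force: 0.9
```

send_rows(
  plan=[
    [[3.6, 0.1, 0, 0, 0, 3.25, 0], [3.6, 0.1, 0, 0, 0, 3.25, 0], [3.6, 0.1, 0, 0, 0, 3.25, 0], [3.6, 0.1, 0, 0, 0, 3.25, 0], [3.6, 0.1, 0, 0, 0, 3.25, 0], [3.6, 0.1, 0, 0, 0, 3.25, 0], [3.6, 0.1, 0, 0, 0, 3.25, 0], [3.6, 0.1, 0, 0, 0, 3.25, 0]],
  ],
)

```text
clock: 11.3
tcp_pos: [470.3, 145.4, 164.9]
ee_rot: [[0.549, 0.836, 0.001], [0.836, -0.549, 0.0], [0.001, 0.001, -1.0]]
force: [0.0, -0.2, -0.7]
width: -0.003
finger_force: 0.0
```

send_rows(
  plan=[
    [[0, 0, 0, 0, 0, 0, 0], [0, 0, 0, 0, 0, 0, 0], [0, 0, -12, 0, 0, 0, 0], [0, 0, -16, 0, 0, 0, 0], [0, 0, -20, 0, 0, 0, 0], [0, 0, -16, 0, 0, 0, 0], [0, 0, 0, 0, 0, 0, 0], [0, 0, 0, 0, 0, 0, 0]],
  ],
)

```text
clock: 12.3
tcp_pos: [469.6, 145.1, 227.9]
ee_rot: [[0.548, 0.837, -0.001], [0.837, -0.548, -0.0], [-0.001, -0.0, -1.0]]
force: [-0.1, 0.6, -0.7]
width: -0.001
finger_force: 0.0
```

send_rows(
  plan=[
    [[-30, 13, 0, 0, 0, 0, 0], [-30, 13, 0, 0, 0, 0, 0], [-30, 13, 0, 0, 0, 0, 0], [-30, 13, 0, 0, 0, 0, 0], [-30, 13, 0, 0, 0, 0, 0], [-10, 5, 0, 0, 0, 0, 0], [0, 0, 0, 0, 0, 0, 0], [0, 0, 0, 0, 0, 0, 0]],
  ],
)

```text
clock: 13.3
tcp_pos: [440.9, -26.2, 228.0]
ee_rot: [[0.547, 0.837, -0.0], [0.837, -0.547, 0.001], [0.0, -0.001, -1.0]]
force: [0.2, -0.5, -0.3]
width: -0.002
finger_force: 0.0
```

```bash
python3 - <<'E'
from h import *
im=optics.camera("top");
C=np.array([523.3,113.2])
for c,a in blobs(im,225,165,325,245,"red"):
    d=ray("top",*c,160)[:2]-C;print(c,a,np.hypot(*d),np.degrees(np.arctan2(d[1],d[0])))
cv2.imwrite("pics/crop4.png",cv2.resize(im[165:250,220:360,::-1],None,fx=5.7,fy=5.7,interpolation=cv2.INTER_CUBIC))
E
```

```text
[291.1 187.2] 10 64.83919163690163 -10.381620262639558
```

View pics/crop4.png

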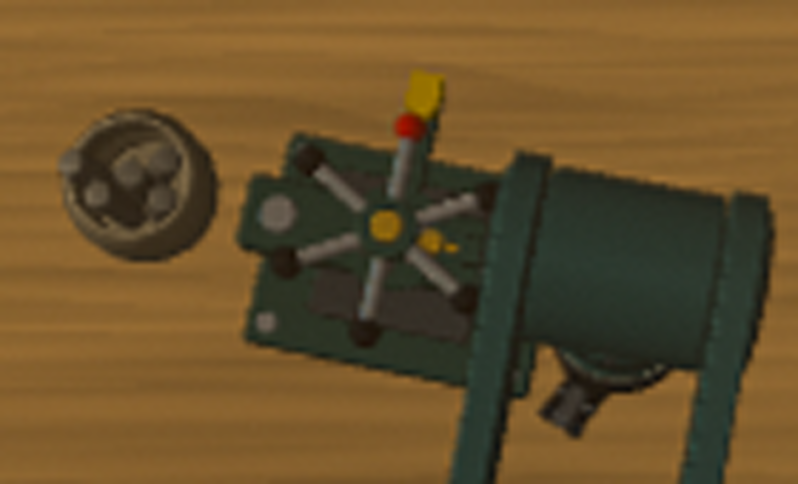

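The red ball at (409,126) now rests at the yellow pointer, seated in its notch. The jar hasn't moved and the hand is clear.

```bash
python3 -c "
from cell import env
print(env.sign_off())"
```

```text
the job is handed in; nothing more can be done
None
```

The wheel was flicked two clicks clockwise, settling after each, and the red-knobbed spoke now rests at the yellow pointer with the hand clear; none of the loose items were touched, and the job is handed in.

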